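# Load and clamp a flask in the flask press

## Task

Put the brass two-part flask on the bed of the flask press, lengthwise, and slide it under the pressure plate until it is fully home against the back stop. Then turn the T-handle clockwise until the resistance has clearly risen and the flask is firmly clamped, about a sixth of a turn past the first touch of the plate, but do not overtighten the press. Let go, and leave the other things on the worktop where they are.

Things in the scene. Friction and masses are not known exactly. Their poses are not given: they have to be found in the camera images.
- press: Fixed bench flask press, grey and steel. Origin on the vertical screw axis at worktop height; x points into the press (mouth to back stop), y left, z up. Bed 116 mm wide, x -170 to +75, its top 18 mm above the worktop. Two 16 mm pillars at x 0, y +-50 carry a crosshead (36 mm in x, 126 in y, z 95 to 125, nuts to 132). A flask fully home has its centre at x 0, y 0, z 42.
- apron (a point): Point on the bed's top, 105 mm in front of the screw axis, on the centre line: middle of the open apron (press x -170 to -50), with nothing above it but the T-handle behind. Axes as the press. A flask set down centred here has its nose just inside the flared guide entries.
- stop (a point): Centre line point on the back stop's face, at bed height, 65 mm behind the screw axis. In front of it, from press x -25 to +60, two guide rails 11 mm high leave 68 mm between them (the flask is 62 wide); in front of them, to x -50, the entries flare out to about +-44 mm.
- tee_bar (a point): Centre of the T-handle's bar, on the screw axis, 170 mm above the worktop. Steel bar 12 mm wide and high, 110 mm long (ball ends 17 mm), lying along this point's y axis; at the start within 30 degrees of the crosshead's line. A 12 mm stem goes down from it to a 24 mm collar (top at z 136). The handle does not rise or sink.
- tee (a joint): Turn of the T-handle (rad); grows clockwise seen from above, which lowers the pressure plate 3 mm per rad. Range -1.0 to 4.6. It stays where it is left. Friction is a steady 0.3 N m; once the plate presses on the flask, the resistance rises by about 0.16 N m per further rad.
- pad: Pressure plate under the crosshead, dark steel, 56 x 50 x 10 mm; origin at the centre of its underside. Starts 2.5 to 5.5 mm above a flask on the bed, sinks as the handle turns. Sprung behind: after first touch its force rises about 54 N per rad of handle. Firmly clamped: 30 to 90 N (0.6 to 1.6 rad past first touch, about 1.1 is best); above 110 N is overtightened.
- flask_center (a point): Centre (half-way up) of the loose flask: closed brass box in two halves with a parting line, 130 (its x) x 62 (its y) x 48 mm high, about 0.6 kg, lying flat on the worktop. Either end may go in first.
- flask: The same flask; origin at the centre of its underside.
- bowl: Bystander: green rubber mixing bowl, 111 mm across, 65 high; origin at its foot.
- buds: Bystander: round tub of cotton buds, 77 mm across, 80 high; origin at its foot.
- tape: Bystander: roll of tape lying flat, 96 mm across, 25 high; origin at its underside.
- bottle: Bystander: white bottle with a cap, 40 mm across, 104 high; origin at its foot.
- tray: Bystander: bristled die tray, 157 x 79 x 23 mm; origin at its underside.
- stone_cast: Bystander: small tooth cast on a stone base, 49 x 47 x 45 mm; origin at its underside.
- spatula: Bystander: spatula with wooden handle lying flat, 192 mm long (its y), 23 wide, 12 high; origin at its underside.
There are look-alikes about, which are no part of the job. There is more than one size of the flask; the job needs the larger.

How it is judged:
By the outcome, as a careful person would: the job done as asked, in the order asked, and still so for the second after the job is handed in, with the robot touching nothing.
It also fails if it takes over 72 s, if anything falls off the work surface, if the arm or the gripper's body presses on something with over 40 N, if the wrist force passes 120 N, or if a joint passes its speed limit or range.

## Robot

A 6-joint arm with a two-finger parallel gripper is mounted at the origin on a cart in front of the work surface, level with it; the furniture and walls round the work are solid. World frame = base frame: x ahead of the robot, y to its left, z up, the work surface at z = 0. Lengths are in mm, angles in degrees, forces in N, time in s.
With the tool pointing down it reaches from about 275 to 825 mm from the base axis. Payload 5.2 kg.
Tool frame: the origin (TCP) lies where the fingers leave the gripper's body, on its centre line; the fingertips stand 84 mm ahead of it and the grasp point (between the pads) lies 65 mm ahead of it; z points along the fingers, y is the line along which they close (so a half turn about z gives the same grasp; the last joint's range is limited). The gripper opens to 93 mm and grips with 3 to 60 N. Pads are 15 mm wide; open, the fingers measure 128 mm over their backs; the gripper's body (75 mm by 188 mm) begins 65 mm behind the grasp point.
Start: joints at [59.828, 14.817, 87.949, -0, 77.235, -11.62], TCP at [174.973, 521.431, 302.753] pointing down, gripper open.
Joint ranges: [-179.93, 179.93], [-52.35, 119.4], [10.71, 147.94], [-69.91, 249.91], [12.55, 155.21], [-178.61, 178.61]. Speed limits (degrees/s): [147.25, 147.25, 180, 180, 180, 180].

## Interface

Orientations are given as [roll, pitch, yaw] about the fixed x, y, z axes, in that order (R = Rz(yaw) Ry(pitch) Rx(roll)).
In Python, from cell import telemetry, capture, get_calibration, sign_off gives the robot as it stands. The module is installed in compiled form; this text tells all that it offers.
- The arm moves only by the tool carry_out, never from a script. Its argument "series" is a list of rows, each an object of numbers: "dx", "dy", "dz": the shift along the tool's x, y, z scaled (see below); "spin": the turn about the tool's z scaled (see below). A call has 1 to 12 rows; each row shifts and turns the commanded pose from where the row before left it, along the tool's axes as they then stand; what a row does not reach is not made up. The controller multiplies each number of a shift by 0.025 m and each number of a turn by 0.08 rad. A row lasts 1/8 s, in which the tool goes at most 62.5 mm and 10.7 degrees, less where a joint would pass 70% of its speed; a pose out of reach is approached as far as the arm can. A call with a number of a shift or a turn outside -1 to 1 is refused whole. A call with a gripper value outside its range is refused whole. "hand" is the opening, from 0 (shut) to 1 (fully open), set as the call begins (left out, the last holds). The fingers move at their own pace and stop on an object; the grip force is fixed at half the most. Time passes only in rows, so rows that do not move let the fingers close. It gives the time, the measured TCP pose, the force, the opening and the grip force at its end, in the units of the state.
- telemetry.sense(): the state, without advancing time (a new reading comes with each control period).
- capture(name): name is "side" or "top"; returns (picture, depth): 384x512x3 uint8, red, green, blue; 384x512 float32, mm along the optical axis (not along the pixel's ray), 0 where there is no reading.
- get_calibration(name): a dict with "fov_y" (degrees; the focal length in pixels is half the picture's height over the tangent of half this angle, whatever the lens; pixels are square), "cx", "cy" (the principal point, pixels), "T" (4x4, takes a point from camera to world coordinates). Camera axes: x right, y down, z forward; pixel columns grow to the right and rows downward; lengths in mm; the calibration is good to about 2 mm. A picture is of the moment at which its call begins. get_calibration takes no time and is no camera call.
- sign_off(): hands the job in; it is judged then, once.
The state is a dict: "clock": time; "joint_pos": joint angles; "joint_vel": joint speeds; "joint_torque": joint torques, N m; "position": TCP position; "eef_rot": TCP orientation; "contact_force": force on the tool from outside, world axes, zero at the start; "ft_torque": the same for the moment, N m; "gripper_width": finger opening in mm; "finger_force": force on a finger pad.
Only numpy, scipy, OpenCV 4.12 (cv2) and the standard library are available. Lean on these libraries where they do the work, as an engineer would, in place of code of your own. Each camera call takes 0.05 s, during which the arm holds its last target. There are 200 camera calls.

## Working session

There is one attempt and no reset: what is moved stays moved. The work goes in short steps, Python scripts to look and compute and a tool call to move; the robot and the scene stay as the last step left them, time stands still between calls to the robot, and variables do not carry over. Pictures are saved under pics/ and viewed, at most 10 in all, crops included, and the job is handed in when it is done.

Besides the shell and the picture viewer there is one more tool, called after "Call:" by a JSON object that holds its "fn" and its "kwargs", one argument or row to a line. carry_out: Moves the arm, as the interface text tells. Its arguments: {"type":"object","properties":{"series":{"type":"array"},"hand":{"type":"number"}},"required":["series"]}

```bash
mkdir -p pics; python3 - <<'E'
from cell import telemetry, capture, get_calibration
import cv2, numpy as np
for n in ("top","side"):
    p,d=capture(n); c=get_calibration(n); np.savez(n+"0.npz",p=p,d=d)
    cv2.imwrite(f"pics/{n}0.png",cv2.resize(p[:,:,::-1],None,fx=1.5,fy=1.5))
    print(n,c["fov_y"],c["cx"],c["cy"],np.round(c["T"],3).tolist(),(d>0).mean())
print(telemetry.sense())
E
```

```text
top 44.24033279502734 250.64679869731452 188.70909663411592 [[0.016, -0.989, 0.144, 411.417], [-1.0, -0.018, -0.015, 56.774], [0.017, -0.144, -0.989, 1263.332], [0.0, 0.0, 0.0, 1.0]] 0.9959665934244791
side 42.4838830360213 263.5641171646208 186.76641417566944 [[0.999, -0.01, 0.05, 531.242], [-0.049, -0.402, 0.914, -1073.251], [0.011, -0.915, -0.402, 603.632], [0.0, 0.0, 0.0, 1.0]] 0.9756266276041666
{'clock': 0.1, 'joint_pos': array([ 5.98279611e+01,  1.48551030e+01,  8.80040539e+01, -7.32701679e-04,
        7.72343857e+01, -1.16179696e+01]), 'joint_vel': array([-0.07464374, -0.11600155, -0.16858706, -0.01705288, -0.08765639,
        0.03551229]), 'joint_torque': array([ 2.80434033e-03, -4.38210654e+01, -2.84642816e+01,  7.18470616e-02,
        3.61685304e-02, -2.32913703e-05]), 'position': array([174.79597288, 521.1144152 , 302.00582069]), 'eef_rot': array([-1.79908230e+02, -1.81383800e-02,  1.61446079e+02]), 'contact_force': array([ 0.53022422,  0.65620456, -0.88993516]), 'ft_torque': array([ 0.02501183, -0.04418694, -0.02215269]), 'finger_force': 0.0, 'gripper_width': 92.79294537607979}
```

View pics/top0.png

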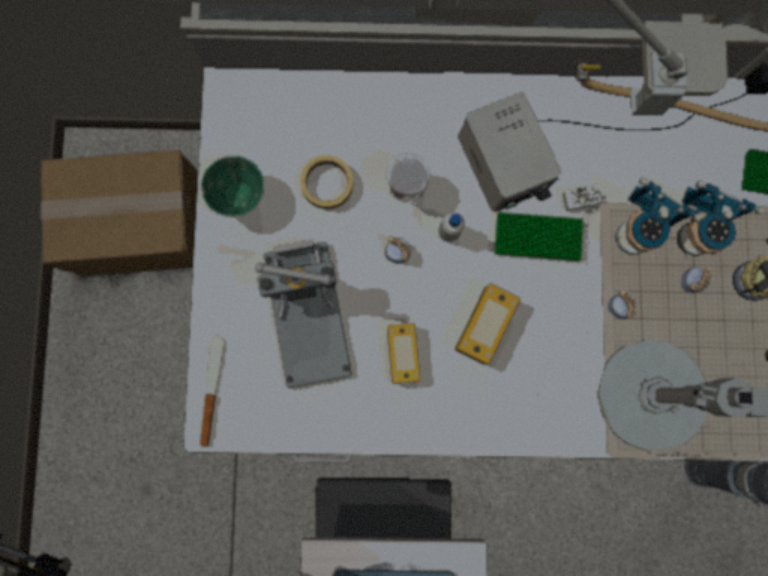

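View pics/side0.png

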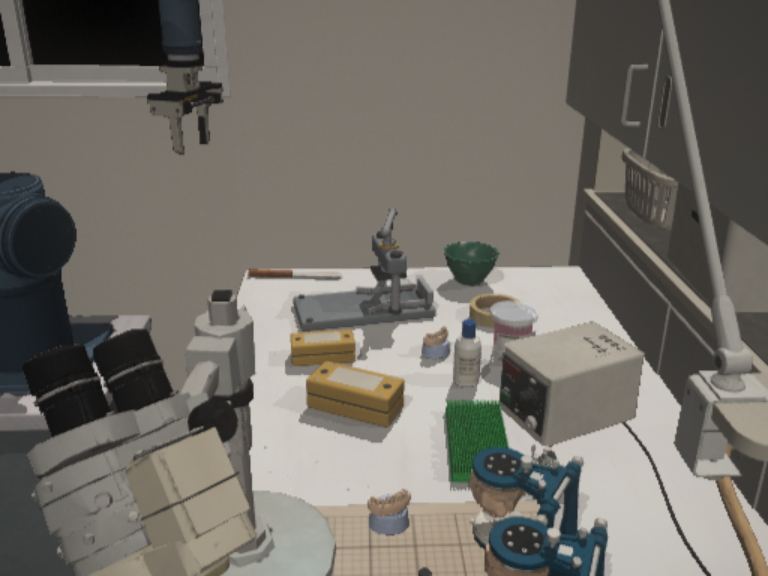

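The top view shows the larger flask at about (488,323), with a smaller look-alike at (403,353). The press bed runs from (320,385) to (300,255), mouth toward the robot, and the T-bar goes from (262,267) to (335,281). Next I'll measure these from the point cloud.

```bash
cat > h.py <<'E'
import numpy as np, cv2
from cell import get_calibration, capture, telemetry
def cloud(n,d):
    c=get_calibration(n); f=192/np.tan(np.radians(c["fov_y"]/2))
    v,u=np.mgrid[0:384,0:512]
    P=np.stack([(u-c["cx"])/f*d,(v-c["cy"])/f*d,d],-1)
    T=np.array(c["T"]); return P@T[:3,:3].T+T[:3,3]
def rect(pts):
    (cx,cy),(w,h),a=cv2.minAreaRect(pts[:,:2].astype(np.float32))
    if w<h: w,h,a=h,w,a+90
    return np.round([cx,cy,w,h,(a+90)%180-90],1)
E
python3 - <<'E'
from h import *
s=np.load("top0.npz"); p,d=s["p"],s["d"]; W=cloud("top",d); z=W[...,2]
print("table z",np.median(z[290:300,280:380]))
hsv=cv2.cvtColor(p,cv2.COLOR_RGB2HSV)
box=lambda x0,x1,y0,y1:(np.mgrid[0:384,0:512][1]>x0/1.5)&(np.mgrid[0:384,0:512][1]<x1/1.5)&(np.mgrid[0:384,0:512][0]>y0/1.5)&(np.mgrid[0:384,0:512][0]<y1/1.5)
m=box(440,540,270,380)&(z>30); print("flask",rect(W[m]),np.median(z[m]),m.sum())
m=box(380,430,310,395)&(z>20); print("small",rect(W[m]),np.median(z[m]))
m=box(255,370,240,400)&(z>8)&(z<26); print("bed",np.median(z[m]))
mm=cv2.morphologyEx(m.astype(np.uint8),cv2.MORPH_OPEN,np.ones((3,3)));print(rect(W[mm>0]))
c=max(cv2.findContours(mm,0,2)[0],key=cv2.contourArea); print(np.round([W[v,u] for u,v in cv2.approxPolyDP(c,3,True)[:,0]]).tolist())
m=box(240,350,240,300)&(z>155); print("bar",rect(W[m]),np.median(z[m]),m.sum())
m=box(240,350,230,310)&(z>110)&(z<140); print("cross",rect(W[m]),np.median(z[m]),m.sum())
for n,b in dict(bowl=(195,270,150,220),bottle=(435,470,205,245),cast=(380,415,232,268)).items():
    m=box(*b)&(z>15); print(n,rect(W[m]),z[m].max())
E
```

```text
table z -2.0278861940203115
flask [470.2 -93.3 304.9 104.5 -49.7] 45.797162309716214 1225
small [467.6  13.8 102.4  97.6   6.3] 35.04907226487353
bed 15.752099984205643
[538.  160.7 244.5 116.1  12.1]
[[587.0, 114.0, 24.0], [586.0, 128.0, 16.0], [568.0, 129.0, 24.0], [582.0, 144.0, 17.0], [566.0, 145.0, 21.0], [557.0, 201.0, 18.0], [527.0, 205.0, 23.0], [528.0, 216.0, 15.0], [410.0, 191.0, 17.0], [430.0, 82.0, 15.0]]
bar [529.6 117.7 254.1  78.2  44.4] 173.12007429202458 303
cross [584.3 170.8 126.1  36.2 -77.9] 123.3411298453675 565
bowl [621.8 173.3 468.4 108.7  42. ] 1263.3323827490112
bottle [564.9 -13.6 335.3  39.3 -31.3] 1263.3323827490112
cast [542.8  17.4 271.1  41.4  -8. ] 1263.3323827490112
```

```bash
python3 - <<'E'
from h import *
s=np.load("top0.npz"); W=cloud("top",s["d"]); z=W[...,2]; X,Y=W[...,0],W[...,1]
near=lambda x,y,r:np.hypot(X-x,Y-y)<r
m=near(470,-93,100)&(z>39)&(z<60); print("flask",rect(W[m]),np.median(z[m]))
m=near(468,14,70)&(z>25)&(z<60); print("small",rect(W[m]),np.median(z[m]))
m=near(584,171,80)&(z>155)&(z<200); print("bar",rect(W[m]),np.median(z[m]))
for n,x,y,r in(("tub",645,40,60),("cast",550,30,40),("bottle",570,-30,40)):
    m=near(x,y,r)&(z>15)&(z<200); print(n,rect(W[m]),z[m].max())
s=np.load("side0.npz"); W=cloud("side",s["d"]); z=W[...,2]; X,Y=W[...,0],W[...,1]
m=near(470,-93,100)&(z>42)&(z<60); print("side flask",rect(W[m]),np.median(z[m]))
m=near(584,171,80)&(z>155)&(z<200); print("side bar",rect(W[m]),np.median(z[m]))
m=near(584,171,100)&(z>118)&(z<128); print("side cross",rect(W[m]),np.median(z[m]))
E
```

```text
flask [489.6 -87.6 196.7 101.9 -75.8] 45.802145407736134
small [470.9 -10.3 101.2  48.8   6.2] 35.04463374114039
bar [584.1 170.1 121.7  15.3  80.8] 172.96585777859536
tub [655.7   2.2  42.2  40.1  -1.3] 45.48201819820406
cast [517.7  12.   14.    3.6 -63.3] 36.91083266476426Traceback (most recent call last):
  File "<stdin>", line 8, in <module>
    return umr_maximum(a, axis, None, out, keepdims, initial, where)
ValueError: zero-size array to reduction operation maximum which has no identity
```

```bash
python3 - <<'E'
from h import *
s=np.load("top0.npz"); p=s["p"]; W=cloud("top",s["d"]); z=W[...,2]
hsv=cv2.cvtColor(p,cv2.COLOR_RGB2HSV)
m=((z>8)&(z<250)&(W[...,0]<760)).astype(np.uint8)
n,l,st,_=cv2.connectedComponentsWithStats(m)
for i in range(1,n):
    if st[i,4]>150: q=W[l==i]; t=np.percentile(q[:,2],95); print(st[i],rect(q),round(t,1),"top:",rect(q[q[:,2]>t-8]))
S=np.load("side0.npz"); W=cloud("side",S["d"]); z=W[...,2]; X,Y=W[...,0],W[...,1]
near=lambda x,y,r:np.hypot(X-x,Y-y)<r
for k,a in(("flask",near(470,-110,85)&(z>42)&(z<58)),("bar",near(584,171,80)&(z>160)&(z<200)),("cross",near(584,171,90)&(z>116)&(z<128))):
    print("side",k,rect(W[a]),np.median(z[a]))
E
```

```text
[134 121  42  23 411] [730.3 292.5 107.9  59.1 -90. ] 64.4 top: [729.9 292.7 107.9  58.6  89.2]
[ 323  120   66   54 2208] [ 704.4 -243.1  179.8  112.    86.4] 109.3 top: [ 744.5 -199.3   79.6   30.7  -89.5]
[259 122  26  11 168] [750.3 -12.6  65.4  19.2 -89.7] 83.2 top: [750.3 -11.   62.2  19.2 -89.7]
[ 410  123   99   47 2759] [ 703.8 -504.4  228.6  112.3  -90. ] 103.3 top: [ 706.2 -505.   225.4  107.6   89.7]
[202 127  32  12 154] [745.  130.6  84.2  28.7 -89.3] 26.0 top: [745.5 130.3  83.7  27.7 -89.3]
[376 129  25  10 157] [ 752.7 -335.6   63.8   20.8  -81.5] 38.6 top: [ 751.8 -335.7   39.5   16.2  -89.6]
[292 141  18  20 257] [691.7 -91.2  39.9  36.4  54.2] 103.0 top: [694.4 -92.   18.7  18.  -19.2]
[256 157  17  18 226] [655.5   2.8  43.3  42.4  89.3] 41.3 top: [657.3  -2.4  48.4  17.4  34.8]
[ 170  160   64   99 4238] [539.2 161.4 246.9 126.   11.7] 171.2 top: [584.1 170.1 121.7  15.3  80.8]
[489 170  23  30 560] [ 615.2 -619.6   76.9   65.6   -1.1] 113.4 top: [ 602.8 -603.1   53.9   21.2  -20.1]
[454 178  21  17 276] [ 611.  -531.4   44.3   43.9   10.8] 44.6 top: [ 607.5 -536.4   47.2   17.4  -47.7]
[ 303  189   44   54 1275] [ 523.5 -157.   130.1   63.1  -26. ] 49.7 top: [ 524.  -156.6  129.8   62.   -26.2]
[405 193  20  20 272] [ 559.8 -402.3   54.9   44.    34.4] 43.8 top: [ 562.5 -403.8   47.5   17.9   15.2]
[258 215  22  41 740] [470.9 -10.3 101.2  48.8   6.2] 39.1 top: [470.9 -10.2 101.4  48.3   6.5]
[ 398  227   80   74 4121] [ 404.8 -448.1  191.4  189.9   -2.4] 112.8 top: [ 406.4 -428.4   49.    42.2   -5.9]
side flask [ 501.4 -147.7   79.7   64.1  -25.3] 48.57337180996615
side bar [585.1 166.6 119.2  13.3  80.5] 175.39091858754648
side cross [584.4 166.1 123.6  35.3 -77.8] 124.37614931623878
```

Measured, and consistent with the given sizes:
- **Large flask:** (523.5, -157), yaw -26°, 130 x 63 mm.
- **Press axis:** about (584, 170), yaw 12.1°.
- **T-bar:** yaw 80.8°.

I'll move to the flask now.

Call:
{"fn": "carry_out", "kwargs": {
  "series": [
    {"spin": 0.8},
    {"spin": 0.8},
    {"dx": -1,"dy": -0.75},
    {"dx": -1,"dy": -0.75},
    {"dx": -1,"dy": -0.75},
    {"dx": -1,"dy": -0.75},
    {"dx": -1,"dy": -0.75},
    {"dx": -1,"dy": -0.75},
    {"dx": -1,"dy": -0.75},
    {"dx": -1,"dy": -0.75},
    {"dx": -1,"dy": -0.75},
    {"dx": -1,"dy": -0.75}
  ],
  "hand": 1
}}

```text
$.series[0]: bad value
```

Call:
{"fn": "carry_out", "kwargs": {
  "series": [
    {"dx": -1,"dy": -0.75},
    {"dx": -1,"dy": -0.75},
    {"dx": -1,"dy": -0.75},
    {"dx": -1,"dy": -0.75},
    {"dx": -1,"dy": -0.75},
    {"dx": -1,"dy": -0.75},
    {"dx": -1,"dy": -0.75},
    {"dx": -1,"dy": -0.75},
    {"dx": -1,"dy": -0.75},
    {"dx": -1,"dy": -0.75},
    {"dx": -1,"dy": -0.75},
    {"dx": -1,"dy": -0.75}
  ]
}}

```text
$.series[0]: bad value
```

```bash
cat >> h.py <<'E'
def to(x,y,z,yaw):
    s=telemetry.sense(); p=s["position"]; a=s["eef_rot"][2]
    sp=(a-yaw+90)%180-90 if yaw is not None else 0
    r=np.radians(a-sp); d=np.array([x,y,z])-p
    print("t",round(s["clock"],2),"pos",np.round(p,1),"rot",np.round(s["eef_rot"],1),"J6",round(s["joint_pos"][5],1),"F",np.round(s["contact_force"],1),"w",round(s["gripper_width"],1))
    print("spin units",round(np.radians(sp)/.08,2),"then units dx,dy,dz",np.round(np.array([d[0]*np.cos(r)+d[1]*np.sin(r),d[0]*np.sin(r)-d[1]*np.cos(r),-d[2]])/25,2))
E
python3 -c "
from h import *
to(523.5,-157,105,154)"
```

```text
t 0.1 pos [174.8 521.1 302. ] rot [-179.9   -0.   161.4] J6 -11.6 F [ 0.5  0.7 -0.9] w 92.8
spin units 1.62 then units dx,dy,dz [-24.43 -18.26   7.88]
```

Call:
{"fn": "carry_out", "kwargs": {
  "series": [
    {"dx": 0,"dy": 0,"dz": 0,"spin": 0.8},
    {"dx": 0,"dy": 0,"dz": 0,"spin": 0.8},
    {"dx": -1,"dy": -0.75,"dz": 0,"spin": 0},
    {"dx": -1,"dy": -0.75,"dz": 0,"spin": 0},
    {"dx": -1,"dy": -0.75,"dz": 0,"spin": 0},
    {"dx": -1,"dy": -0.75,"dz": 0,"spin": 0},
    {"dx": -1,"dy": -0.75,"dz": 0,"spin": 0},
    {"dx": -1,"dy": -0.75,"dz": 0,"spin": 0},
    {"dx": -1,"dy": -0.75,"dz": 0,"spin": 0},
    {"dx": -1,"dy": -0.75,"dz": 0,"spin": 0},
    {"dx": -1,"dy": -0.75,"dz": 0,"spin": 0},
    {"dx": -1,"dy": -0.75,"dz": 0,"spin": 0}
  ],
  "hand": 1
}}

```text
clock: 1.6
position: [318.2, 242.6, 302.5]
eef_rot: [-180.0, -0.0, 154.1]
contact_force: [0.3, 0.6, -0.1]
gripper_width: 93.3
finger_force: 0.0
```

Call:
{"fn": "carry_out", "kwargs": {
  "series": [
    {"dx": -1,"dy": -0.75,"dz": 0,"spin": 0},
    {"dx": -1,"dy": -0.75,"dz": 0,"spin": 0},
    {"dx": -1,"dy": -0.75,"dz": 0,"spin": 0},
    {"dx": -1,"dy": -0.75,"dz": 0,"spin": 0},
    {"dx": -1,"dy": -0.75,"dz": 0,"spin": 0},
    {"dx": -1,"dy": -0.75,"dz": 0,"spin": 0},
    {"dx": -1,"dy": -0.75,"dz": 0,"spin": 0},
    {"dx": -1,"dy": -0.75,"dz": 0,"spin": 0},
    {"dx": -1,"dy": -0.75,"dz": 0,"spin": 0},
    {"dx": -1,"dy": -0.75,"dz": 0,"spin": 0},
    {"dx": -1,"dy": -0.75,"dz": 0,"spin": 0},
    {"dx": -1,"dy": -0.75,"dz": 0,"spin": 0}
  ]
}}

```text
clock: 3.1
position: [489.9, -90.7, 302.4]
eef_rot: [180.0, -0.0, 154.1]
contact_force: [0.9, -0.3, 0.1]
gripper_width: 92.9
finger_force: 0.0
```

Call:
{"fn": "carry_out", "kwargs": {
  "series": [
    {"dx": -1,"dy": -1,"dz": 0,"spin": 0},
    {"dx": -1,"dy": -0.75,"dz": 0,"spin": 0},
    {"dx": 0,"dy": 0,"dz": 1,"spin": 0},
    {"dx": 0,"dy": 0,"dz": 1,"spin": 0},
    {"dx": 0,"dy": 0,"dz": 1,"spin": 0},
    {"dx": 0,"dy": 0,"dz": 0,"spin": 0}
  ]
}}

```text
clock: 3.85
position: [514.3, -150.4, 225.6]
eef_rot: [180.0, -0.3, 154.1]
contact_force: [0.1, 0.0, -0.0]
gripper_width: 93.0
finger_force: 0.0
```

```bash
python3 -c "
from h import *
to(523.5,-157,105,154)
p,d=capture('top'); cv2.imwrite('pics/t1.png',cv2.resize(p[130:290,230:400,::-1],None,fx=3,fy=3))"
```

```text
t 3.85 pos [ 514.3 -150.4  225.6] rot [180.   -0.3 154.1] J6 -92.3 F [ 0.1  0.  -0. ] w 93.0
spin units 0.02 then units dx,dy,dz [-0.45 -0.08  4.82]
```

View pics/t1.png

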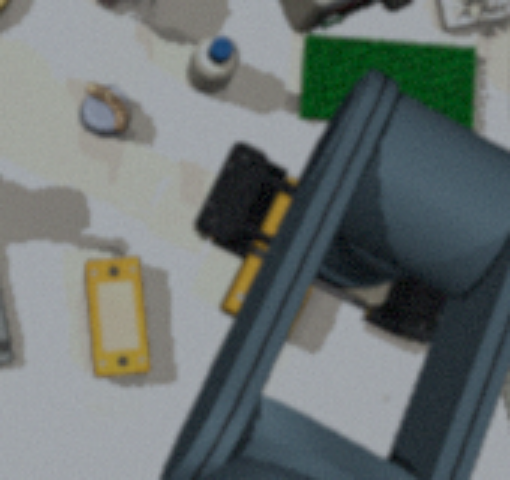

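The crop shows the black gripper body straddling the large flask around crop (265,240). Descending now.

Call:
{"fn": "carry_out", "kwargs": {
  "series": [
    {"dx": -0.45,"dy": -0.08,"dz": 0.8,"spin": 0},
    {"dx": 0,"dy": 0,"dz": 0.8,"spin": 0},
    {"dx": 0,"dy": 0,"dz": 0.8,"spin": 0},
    {"dx": 0,"dy": 0,"dz": 0.8,"spin": 0},
    {"dx": 0,"dy": 0,"dz": 0.8,"spin": 0},
    {"dx": 0,"dy": 0,"dz": 0.8,"spin": 0},
    {"dx": 0,"dy": 0,"dz": 0,"spin": 0}
  ]
}}

```text
clock: 4.78
position: [524.8, -157.6, 107.7]
eef_rot: [180.0, -0.1, 154.1]
contact_force: [1.1, -0.1, -0.3]
gripper_width: 93.0
finger_force: 0.0
```

Call:
{"fn": "carry_out", "kwargs": {
  "series": [
    {"dx": 0,"dy": 0,"dz": 0,"spin": 0},
    {"dx": 0,"dy": 0,"dz": 0,"spin": 0},
    {"dx": 0,"dy": 0,"dz": 0,"spin": 0},
    {"dx": 0,"dy": 0,"dz": 0,"spin": 0},
    {"dx": 0,"dy": 0,"dz": 0,"spin": 0},
    {"dx": 0,"dy": 0,"dz": 0,"spin": 0},
    {"dx": 0,"dy": 0,"dz": 0,"spin": 0},
    {"dx": 0,"dy": 0,"dz": 0,"spin": 0}
  ],
  "hand": 0
}}

```text
clock: 5.78
position: [525.0, -157.9, 108.3]
eef_rot: [-180.0, 0.0, 154.1]
contact_force: [-2.1, -1.0, 5.9]
gripper_width: 61.8
finger_force: 30.0
```

Call:
{"fn": "carry_out", "kwargs": {
  "series": [
    {"dx": 0,"dy": 0,"dz": -1,"spin": 0},
    {"dx": 0,"dy": 0,"dz": -1,"spin": 0},
    {"dx": 0,"dy": 0,"dz": -1,"spin": 0},
    {"dx": 0,"dy": 0,"dz": -1,"spin": -1},
    {"dx": 0,"dy": 0,"dz": 0,"spin": -1},
    {"dx": 0,"dy": 0,"dz": 0,"spin": -1},
    {"dx": 0,"dy": 0,"dz": 0,"spin": -1},
    {"dx": 0,"dy": 0,"dz": 0,"spin": -1},
    {"dx": 0,"dy": 0,"dz": 0,"spin": -1},
    {"dx": 0,"dy": 0,"dz": 0,"spin": -1},
    {"dx": 0,"dy": 0,"dz": 0,"spin": -1},
    {"dx": 0,"dy": 0,"dz": 0,"spin": -0.3}
  ]
}}

```text
clock: 7.28
position: [523.9, -157.1, 206.2]
eef_rot: [179.9, -0.1, -167.8]
contact_force: [0.2, -0.1, -6.5]
gripper_width: 61.7
finger_force: 30.0
```

```bash
python3 -c "
from h import *
to(481.6,147.8,160,12.1)"
```

```text
t 7.28 pos [ 523.9 -157.1  206.2] rot [ 1.799e+02 -1.000e-01 -1.678e+02] J6 -130.6 F [ 0.2 -0.1 -6.5] w 61.7
spin units 0.02 then units dx,dy,dz [-0.9  12.28  1.85]
```

Call:
{"fn": "carry_out", "kwargs": {
  "series": [
    {"dx": -0.1,"dy": 1,"dz": 0,"spin": 0},
    {"dx": -0.1,"dy": 1,"dz": 0,"spin": 0},
    {"dx": -0.1,"dy": 1,"dz": 0,"spin": 0},
    {"dx": -0.1,"dy": 1,"dz": 0,"spin": 0},
    {"dx": -0.1,"dy": 1,"dz": 0,"spin": 0},
    {"dx": -0.1,"dy": 1,"dz": 0,"spin": 0},
    {"dx": -0.1,"dy": 1,"dz": 0,"spin": 0},
    {"dx": -0.1,"dy": 1,"dz": 0,"spin": 0},
    {"dx": -0.1,"dy": 1,"dz": 0,"spin": 0},
    {"dx": 0,"dy": 1,"dz": 0,"spin": 0},
    {"dx": 0,"dy": 1,"dz": 0,"spin": 0},
    {"dx": 0,"dy": 1,"dz": 0,"spin": 0}
  ]
}}

```text
clock: 8.78
position: [482.8, 141.1, 207.0]
eef_rot: [180.0, -0.1, -167.9]
contact_force: [0.3, 0.3, -7.9]
gripper_width: 61.8
finger_force: 30.0
```

Call:
{"fn": "carry_out", "kwargs": {
  "series": [
    {"dx": 0,"dy": 0.28,"dz": 0,"spin": 0},
    {"dx": 0,"dy": 0,"dz": 0.9,"spin": 0},
    {"dx": 0,"dy": 0,"dz": 0.9,"spin": 0},
    {"dx": 0,"dy": 0,"dz": 0,"spin": 0},
    {"dx": 0,"dy": 0,"dz": 0,"spin": 0}
  ]
}}

```text
clock: 9.4
position: [482.6, 146.8, 163.2]
eef_rot: [-180.0, 0.0, -167.9]
contact_force: [0.7, -0.2, -6.5]
gripper_width: 61.8
finger_force: 30.0
```

```bash
python3 - <<'E'
from h import *
to(481.6,147.8,128,12.1)
P=[]
for n in("top","side"):
    p,d=capture(n); W=cloud(n,d); X,Y,z=W[...,0],W[...,1],W[...,2]
    m=(np.hypot(X-482,Y-148)<140)&(abs(z-16)<5); P.append((n,m.sum()))
    hsv=cv2.cvtColor(p,cv2.COLOR_RGB2HSV)
    y=(abs(hsv[...,0].astype(int)-22)<8)&(hsv[...,1]>120)&(np.hypot(X-482,Y-148)<110)&(z>60)
    print(n,rect(W[y]),np.percentile(z[y],[2,50,98]))
    c=(380,560) ;cv2.imwrite(f'pics/{n}2.png',cv2.resize((p[140:280,150:290] if n=="top" else p[110:250,170:310])[:,:,::-1],None,fx=4,fy=4))
E
python3 -c "
import cv2,numpy as np
cv2.imwrite('pics/c2.png',cv2.resize(np.hstack([cv2.imread('pics/top2.png'),cv2.imread('pics/side2.png')]),(800,400)))"
```

```text
t 9.4 pos [482.6 146.8 163.2] rot [-180.     0.  -167.9] J6 -97.9 F [ 0.7 -0.2 -6.5] w 61.8
spin units 0.01 then units dx,dy,dz [0.03 0.05 1.41]
top [500.8 159.8 172.   38.1  11. ] [ 95.35763976 101.05900392 127.97050258]
side [503.8 150.2 174.1  73.6  10.9] [ 60.99088481  87.96834471 127.55036851]
```

View pics/c2.png

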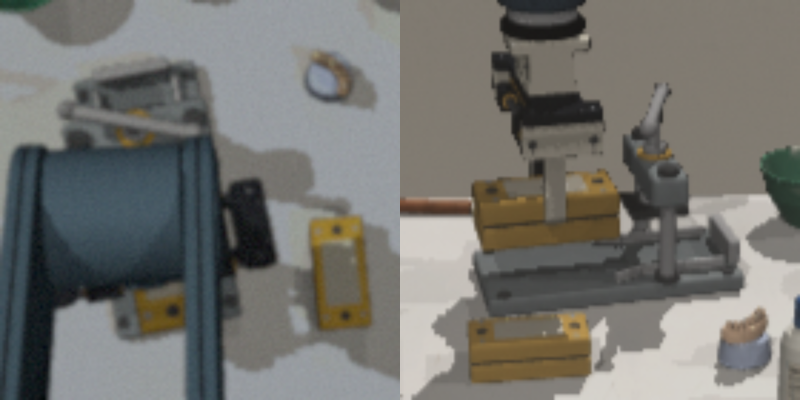

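The flask is held level over the apron, lined up with the rails, with its nose in front of the crosshead (right half, about (610,215)). I'll lower it.

Call:
{"fn": "carry_out", "kwargs": {
  "series": [
    {"dx": 0,"dy": 0.04,"dz": 0.7,"spin": 0},
    {"dx": 0,"dy": 0,"dz": 0.7,"spin": 0},
    {"dx": 0,"dy": 0,"dz": 0.08,"spin": 0},
    {"dx": 0,"dy": 0,"dz": 0,"spin": 0},
    {"dx": 0,"dy": 0,"dz": 0,"spin": 0}
  ]
}}

```text
clock: 10.12
position: [482.3, 148.2, 126.4]
eef_rot: [-180.0, 0.1, -167.8]
contact_force: [-0.8, 0.1, -7.3]
gripper_width: 61.4
finger_force: 30.0
```

Call:
{"fn": "carry_out", "kwargs": {
  "series": [
    {"dx": 0,"dy": 0,"dz": 0.05,"spin": 0},
    {"dx": 0,"dy": 0,"dz": 0,"spin": 0},
    {"dx": 0,"dy": 0,"dz": 0,"spin": 0}
  ]
}}

```text
clock: 10.5
position: [482.3, 148.1, 126.2]
eef_rot: [-180.0, 0.1, -167.8]
contact_force: [-3.5, -0.5, 7.1]
gripper_width: 61.9
finger_force: 30.0
```

Call:
{"fn": "carry_out", "kwargs": {
  "series": [
    {"dx": -0.2,"dy": 0,"dz": 0,"spin": 0},
    {"dx": -0.2,"dy": 0,"dz": 0,"spin": 0},
    {"dx": -0.2,"dy": 0,"dz": 0,"spin": 0},
    {"dx": -0.2,"dy": 0,"dz": 0,"spin": 0}
  ]
}}

```text
clock: 11.0
position: [499.0, 152.1, 126.2]
eef_rot: [-180.0, -0.3, -167.8]
contact_force: [-14.0, -3.2, 16.3]
gripper_width: 61.9
finger_force: 30.0
```

Call:
{"fn": "carry_out", "kwargs": {
  "series": [
    {"dx": -0.2,"dy": 0,"dz": 0,"spin": 0},
    {"dx": -0.2,"dy": 0,"dz": 0,"spin": 0},
    {"dx": 0,"dy": 0,"dz": 0,"spin": 0}
  ]
}}

```text
clock: 11.38
position: [510.0, 154.4, 126.2]
eef_rot: [-180.0, -0.1, -167.8]
contact_force: [-9.0, -2.2, 12.0]
gripper_width: 61.6
finger_force: 30.0
```

Call:
{"fn": "carry_out", "kwargs": {
  "series": [
    {"dx": 0,"dy": 0,"dz": 0,"spin": 0},
    {"dx": 0,"dy": 0,"dz": 0,"spin": 0},
    {"dx": 0,"dy": 0,"dz": 0,"spin": 0},
    {"dx": 0,"dy": 0,"dz": 0,"spin": 0},
    {"dx": 0,"dy": 0,"dz": -0.8,"spin": 0},
    {"dx": 0,"dy": 0,"dz": -0.8,"spin": 0},
    {"dx": 0,"dy": 0,"dz": -0.8,"spin": 0},
    {"dx": 0.9,"dy": 0,"dz": 0,"spin": 0},
    {"dx": 0.9,"dy": 0,"dz": 0,"spin": 0},
    {"dx": 0.9,"dy": 0,"dz": 0,"spin": 0},
    {"dx": 0.9,"dy": 0,"dz": 0,"spin": 0},
    {"dx": 0,"dy": 0,"dz": 0,"spin": 0}
  ],
  "hand": 1
}}

```text
clock: 12.88
position: [422.2, 135.4, 184.4]
eef_rot: [180.0, -0.0, -167.8]
contact_force: [0.8, 0.5, -0.2]
gripper_width: 93.1
finger_force: 0.0
```

```bash
python3 - <<'E'
from h import *
to(584.3-155*.978,169.8-155*.21,114,12.1)
for n in("side","top"):
    p,d=capture(n); W=cloud(n,d); hsv=cv2.cvtColor(p,cv2.COLOR_RGB2HSV)
    q=np.radians(12.1); dx,dy=W[...,0]-584.3,W[...,1]-169.8
    px=dx*np.cos(q)+dy*np.sin(q); py=-dx*np.sin(q)+dy*np.cos(q); z=W[...,2]
    y=(abs(hsv[...,0].astype(int)-22)<8)&(hsv[...,1]>100)&(abs(px+76)<90)&(abs(py)<60)&(z>50)&(z<75)
    print(n,y.sum(),np.percentile(px[y],[1,99]),np.percentile(py[y],[1,99]))
E
```

```text
t 12.88 pos [422.2 135.4 184.4] rot [ 180.    -0.  -167.8] J6 -98.8 F [ 0.8  0.5 -0.2] w 93.1
spin units 0.01 then units dx,dy,dz [-0.43 -0.02  2.82]
side 432 [-141.94157548  -15.66392279] [-36.14218765  22.77219178]
top 305 [-92.26738192 -16.43712906] [-30.36393468  30.95429619]
```

Call:
{"fn": "carry_out", "kwargs": {
  "series": [
    {"dx": 0,"dy": 0,"dz": 0.7,"spin": 0},
    {"dx": 0,"dy": 0,"dz": 0.7,"spin": 0},
    {"dx": 0,"dy": 0,"dz": 0.7,"spin": 0},
    {"dx": 0,"dy": 0,"dz": 0.7,"spin": 0},
    {"dx": 0,"dy": 0,"dz": 0,"spin": 0},
    {"dx": 0,"dy": 0,"dz": 0,"spin": 0}
  ],
  "hand": 0.3
}}

```text
clock: 13.72
position: [424.2, 135.6, 114.9]
eef_rot: [-180.0, 0.0, -167.8]
contact_force: [-0.3, 1.0, 0.5]
gripper_width: 37.7
finger_force: 0.0
```

Call:
{"fn": "carry_out", "kwargs": {
  "series": [
    {"dx": -0.4,"dy": 0,"dz": 0,"spin": 0},
    {"dx": -0.4,"dy": 0,"dz": 0,"spin": 0},
    {"dx": -0.3,"dy": 0,"dz": 0,"spin": 0},
    {"dx": -0.3,"dy": 0,"dz": 0,"spin": 0},
    {"dx": -0.3,"dy": 0,"dz": 0,"spin": 0},
    {"dx": -0.3,"dy": 0,"dz": 0,"spin": 0}
  ]
}}

```text
clock: 14.48
position: [471.1, 146.0, 114.6]
eef_rot: [180.0, -0.2, -167.8]
contact_force: [-6.8, -1.1, 5.3]
gripper_width: 27.8
finger_force: 3.7
```

Call:
{"fn": "carry_out", "kwargs": {
  "series": [
    {"dx": -0.3,"dy": 0,"dz": 0,"spin": 0},
    {"dx": -0.3,"dy": 0,"dz": 0,"spin": 0},
    {"dx": -0.3,"dy": 0,"dz": 0,"spin": 0},
    {"dx": -0.3,"dy": 0,"dz": 0,"spin": 0}
  ]
}}

```text
clock: 14.98
position: [500.5, 152.4, 114.6]
eef_rot: [180.0, -0.2, -167.8]
contact_force: [-7.0, -1.6, 5.5]
gripper_width: 27.9
finger_force: 3.6
```

Call:
{"fn": "carry_out", "kwargs": {
  "series": [
    {"dx": -0.15,"dy": 0,"dz": 0,"spin": 0},
    {"dx": -0.1,"dy": 0,"dz": 0,"spin": 0},
    {"dx": 0,"dy": 0,"dz": 0,"spin": 0}
  ]
}}

```text
clock: 15.35
position: [507.0, 153.7, 114.6]
eef_rot: [180.0, -0.1, -167.8]
contact_force: [-5.2, -1.4, 3.6]
gripper_width: 28.0
finger_force: 2.7
```

```bash
python3 - <<'E'
from h import *
to(584.3-72.5*.978,169.8-72.5*.21,114,12.1)
p,d=capture("side"); cv2.imwrite('pics/s3.png',cv2.resize(p[110:230,180:310,::-1],None,fx=5,fy=5,interpolation=cv2.INTER_CUBIC))
W=cloud("side",d); hsv=cv2.cvtColor(p,cv2.COLOR_RGB2HSV)
q=np.radians(12.1); dx,dy=W[...,0]-584.3,W[...,1]-169.8
px=dx*np.cos(q)+dy*np.sin(q); py=-dx*np.sin(q)+dy*np.cos(q); z=W[...,2]
y=(abs(hsv[...,0].astype(int)-22)<8)&(hsv[...,1]>100)&(abs(px)<90)&(abs(py)<60)&(z>30)&(z<75)
print(y.sum(),np.percentile(px[y],[1,99]),np.percentile(py[y],[1,99]))
E
```

```text
t 15.35 pos [507.  153.7 114.6] rot [ 1.800e+02 -1.000e-01 -1.678e+02] J6 -97.4 F [-5.2 -1.4  3.6] w 28.0
spin units 0.02 then units dx,dy,dz [-0.26 -0.02  0.03]
590 [-66.61799543  57.9542201 ] [-35.36755808  19.78583912]
```

View pics/s3.png

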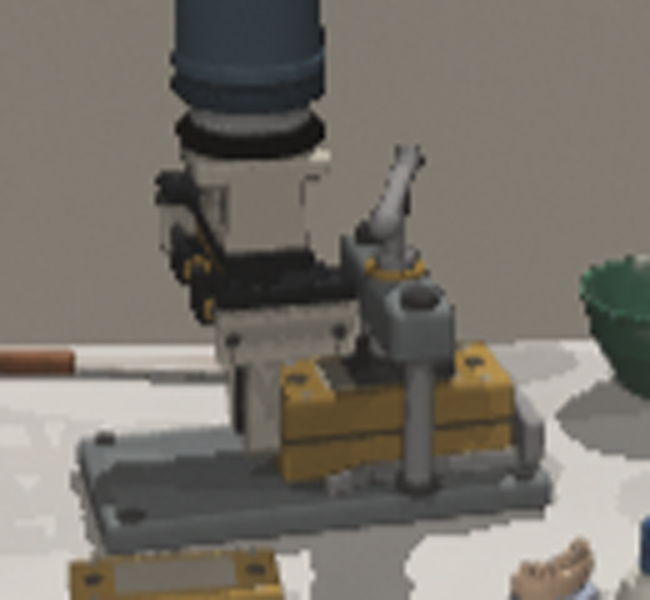

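The side crop shows the flask under the plate, its far end at about (515,400), just short of the back stop at (530,440). I'll push gently until it makes contact.

Call:
{"fn": "carry_out", "kwargs": {
  "series": [
    {"dx": -0.08,"dy": 0,"dz": 0,"spin": 0},
    {"dx": -0.08,"dy": 0,"dz": 0,"spin": 0},
    {"dx": 0,"dy": 0,"dz": 0,"spin": 0}
  ]
}}

```text
clock: 15.78
position: [510.9, 154.5, 114.6]
eef_rot: [180.0, -0.1, -167.8]
contact_force: [-4.9, -0.9, 3.4]
gripper_width: 28.2
finger_force: 2.6
```

Call:
{"fn": "carry_out", "kwargs": {
  "series": [
    {"dx": -0.08,"dy": 0,"dz": 0,"spin": 0},
    {"dx": -0.04,"dy": 0,"dz": 0,"spin": 0},
    {"dx": 0,"dy": 0,"dz": 0,"spin": 0}
  ]
}}

```text
clock: 16.15
position: [512.2, 154.9, 114.5]
eef_rot: [180.0, -0.3, -167.8]
contact_force: [-11.2, -2.6, 9.4]
gripper_width: 27.8
finger_force: 5.5
```

Call:
{"fn": "carry_out", "kwargs": {
  "series": [
    {"dx": -0.06,"dy": 0,"dz": 0,"spin": 0},
    {"dx": 0,"dy": 0,"dz": 0,"spin": 0},
    {"dx": 0,"dy": 0,"dz": 0,"spin": 0}
  ]
}}

```text
clock: 16.52
position: [512.3, 154.9, 114.4]
eef_rot: [180.0, -0.5, -167.8]
contact_force: [-14.5, -4.6, 11.7]
gripper_width: 27.6
finger_force: 7.6
```

The force climbed to about 15 N with no more travel, so the flask is home. I'll back off, rise, and turn toward the T-bar.

Call:
{"fn": "carry_out", "kwargs": {
  "series": [
    {"dx": 0.5,"dy": 0,"dz": 0,"spin": 0},
    {"dx": 1,"dy": 0,"dz": 0,"spin": 0},
    {"dx": 1,"dy": 0,"dz": 0,"spin": 0},
    {"dx": 0,"dy": 0,"dz": -1,"spin": 0},
    {"dx": 0,"dy": 0,"dz": -1,"spin": 0},
    {"dx": 0,"dy": 0,"dz": -1,"spin": 0},
    {"dx": 0,"dy": 0,"dz": -1,"spin": 0},
    {"dx": 0,"dy": 0,"dz": -1,"spin": 0},
    {"dx": 0,"dy": 0,"dz": -1,"spin": 0},
    {"dx": 0,"dy": 0,"dz": -1,"spin": 0},
    {"dx": 0,"dy": 0,"dz": -0.6,"spin": 0},
    {"dx": 0,"dy": 0,"dz": 0,"spin": -1}
  ]
}}

```text
clock: 18.02
position: [455.7, 142.4, 306.0]
eef_rot: [-180.0, 0.2, -163.2]
contact_force: [0.2, -0.2, -0.1]
gripper_width: 28.2
finger_force: 0.0
```

Call:
{"fn": "carry_out", "kwargs": {
  "series": [
    {"dx": 0,"dy": 0,"dz": 0,"spin": -1},
    {"dx": 0,"dy": 0,"dz": 0,"spin": -1},
    {"dx": 0,"dy": 0,"dz": 0,"spin": -1},
    {"dx": 0,"dy": 0,"dz": 0,"spin": -1},
    {"dx": 0,"dy": 0,"dz": 0,"spin": -1},
    {"dx": 0,"dy": 0,"dz": 0,"spin": -1},
    {"dx": 0,"dy": 0,"dz": 0,"spin": -1},
    {"dx": 0,"dy": 0,"dz": 0,"spin": -1},
    {"dx": 0,"dy": 0,"dz": 0,"spin": -1},
    {"dx": 0,"dy": 0,"dz": 0,"spin": -1},
    {"dx": 0,"dy": 0,"dz": 0,"spin": -1},
    {"dx": 0,"dy": 0,"dz": 0,"spin": -1}
  ],
  "hand": 0.7
}}

```text
clock: 19.52
position: [455.0, 142.3, 304.3]
eef_rot: [-180.0, 0.0, -108.1]
contact_force: [-0.6, -0.4, -0.1]
gripper_width: 65.0
finger_force: 0.0
```

```bash
python3 - <<'E'
from h import *
to(584.3-35*.16,169.5-35*.987,240,-99.2)
for n in("side","top"):
    p,d=capture(n); W=cloud(n,d); hsv=cv2.cvtColor(p,cv2.COLOR_RGB2HSV)
    q=np.radians(12.1); dx,dy=W[...,0]-584.3,W[...,1]-169.8
    px=dx*np.cos(q)+dy*np.sin(q); py=-dx*np.sin(q)+dy*np.cos(q); z=W[...,2]
    y=(abs(hsv[...,0].astype(int)-22)<8)&(hsv[...,1]>100)&(abs(px)<90)&(abs(py)<60)&(z>30)&(z<75)
    b=(np.hypot(dx,dy)<80)&(z>160)&(z<190)
    print(n,y.sum(),np.percentile(px[y],[1,99]),np.percentile(py[y],[1,99]),"bar",rect(W[b]))
    if n=="side":
        k=(abs(px)<40)&(abs(py)<34)&(z>64)&(z<96); h,e=np.histogram(z[k],16,(64,96)); print(h)
E
```

```text
t 19.52 pos [455.  142.3 304.3] rot [-180.     0.  -108.1] J6 -158.0 F [-0.6 -0.4 -0.1] w 65.0
spin units -1.94 then units dx,dy,dz [-0.5  -4.93  2.57]
side 646 [-64.37920008  62.48187179] [-34.75935291  20.76478247] bar [585.3 165.5 117.3  14.   80.7]
[43 54 17  9 13 12 14 42 13  4  3  0  0  0  0  0]
top 239 [31.64227442 64.20741228] [-29.90252939  30.34364788] bar [584.6 170.2 121.4  15.7  80.9]
```

Both views agree that the flask's ends are at about press x ±64, so it is home. Next I'll straddle the bar 35 mm off-axis.

Call:
{"fn": "carry_out", "kwargs": {
  "series": [
    {"dx": 0,"dy": 0,"dz": 0,"spin": -0.97},
    {"dx": 0,"dy": 0,"dz": 0,"spin": -0.97},
    {"dx": -0.1,"dy": -0.99,"dz": 0,"spin": 0},
    {"dx": -0.1,"dy": -0.99,"dz": 0,"spin": 0},
    {"dx": -0.1,"dy": -0.99,"dz": 0,"spin": 0},
    {"dx": -0.1,"dy": -0.99,"dz": 0,"spin": 0},
    {"dx": -0.1,"dy": -0.97,"dz": 0,"spin": 0},
    {"dx": 0,"dy": 0,"dz": 0,"spin": 0},
    {"dx": 0,"dy": 0,"dz": 0,"spin": 0}
  ]
}}

```text
clock: 20.75
position: [577.8, 134.7, 304.1]
eef_rot: [179.9, -0.0, -99.4]
contact_force: [0.0, -0.0, 0.3]
gripper_width: 65.3
finger_force: 0.0
```

```bash
python3 - <<'E'
from h import *
to(584.4-35*.16,170-35*.987,237,-99.2)
E
```

```text
t 20.75 pos [577.8 134.7 304.1] rot [179.9  -0.  -99.4] J6 -168.2 F [ 0.  -0.   0.3] w 65.3
spin units -0.04 then units dx,dy,dz [-0.04 -0.04  2.68]
```

Call:
{"fn": "carry_out", "kwargs": {
  "series": [
    {"dx": 0,"dy": -0.04,"dz": 0.9,"spin": 0},
    {"dx": 0,"dy": 0,"dz": 0.9,"spin": 0},
    {"dx": 0,"dy": 0,"dz": 0.88,"spin": 0},
    {"dx": 0,"dy": 0,"dz": 0,"spin": 0},
    {"dx": 0,"dy": 0,"dz": 0,"spin": 0}
  ]
}}

```text
clock: 21.38
position: [579.4, 134.6, 238.6]
eef_rot: [-179.9, 0.0, -99.4]
contact_force: [0.0, -0.1, -0.0]
gripper_width: 65.0
finger_force: 0.0
```

Call:
{"fn": "carry_out", "kwargs": {
  "series": [
    {"dx": 0,"dy": 0,"dz": 0,"spin": 0},
    {"dx": 0,"dy": 0,"dz": 0,"spin": 0},
    {"dx": 0,"dy": 0,"dz": 0,"spin": 0},
    {"dx": 0,"dy": 0,"dz": 0,"spin": 0},
    {"dx": 0,"dy": 0,"dz": 0,"spin": 0},
    {"dx": 0,"dy": 0,"dz": 0,"spin": 0},
    {"dx": 0,"dy": 0,"dz": 0,"spin": 0},
    {"dx": 0,"dy": 0,"dz": 0,"spin": 0}
  ],
  "hand": 0
}}

```text
clock: 22.38
position: [578.7, 134.5, 237.4]
eef_rot: [179.9, -0.0, -99.3]
contact_force: [-5.4, 0.1, 2.9]
gripper_width: 11.9
finger_force: 30.0
```

```bash
cat >> h.py <<'E'
def tq(ax=584.4,ay=170.0):
    s=telemetry.sense(); p=s["position"]; F=s["contact_force"]; M=s["ft_torque"]
    r=p[:2]-[ax,ay]; L=r[0]*F[1]-r[1]*F[0]
    th=np.degrees(np.arctan2(r[1],r[0]))
    print("t",round(s["clock"],2),"bar ang",round(th,1),"r",round(np.hypot(*r),1),"yaw",round(s["eef_rot"][2],1),"F",np.round(F,1),"M",np.round(M,3),"rxF",round(L/1000,3),"J6",round(s["joint_pos"][5]),"w",round(s["gripper_width"],1))
E
python3 -c "from h import *;tq()"
```

```text
t 22.38 bar ang -99.1 r 35.9 yaw -99.3 F [-5.4  0.1  2.9] M [0.179 0.983 0.11 ] rxF -0.192 J6 -168 w 11.9
```

Bar gripped at 11.9 mm. I'll turn it clockwise along the circle.

Call:
{"fn": "carry_out", "kwargs": {
  "series": [
    {"dx": -0.0045,"dy": 0.112,"dz": 0,"spin": 1},
    {"dx": -0.0045,"dy": 0.112,"dz": 0,"spin": 1},
    {"dx": -0.0045,"dy": 0.112,"dz": 0,"spin": 1},
    {"dx": -0.0045,"dy": 0.112,"dz": 0,"spin": 1},
    {"dx": -0.0045,"dy": 0.112,"dz": 0,"spin": 1}
  ]
}}

```text
clock: 23.0
position: [565.9, 139.1, 237.4]
eef_rot: [180.0, -0.1, -122.4]
contact_force: [-4.4, -0.9, 2.3]
gripper_width: 11.5
finger_force: 30.4
```

```bash
python3 -c "from h import *;tq()"
```

```text
t 23.0 bar ang -120.8 r 36.0 yaw -122.4 F [-4.4 -0.9  2.3] M [-0.025  0.767  0.409] rxF -0.121 J6 -145 w 11.5
```

Call:
{"fn": "carry_out", "kwargs": {
  "series": [
    {"dx": -0.0045,"dy": 0.112,"dz": 0,"spin": 1},
    {"dx": -0.0045,"dy": 0.112,"dz": 0,"spin": 1},
    {"dx": -0.0045,"dy": 0.112,"dz": 0,"spin": 1},
    {"dx": -0.0045,"dy": 0.112,"dz": 0,"spin": 1},
    {"dx": -0.0045,"dy": 0.112,"dz": 0,"spin": 1}
  ]
}}

```text
clock: 23.62
position: [555.3, 148.7, 237.4]
eef_rot: [180.0, -0.1, -145.3]
contact_force: [-6.4, -1.7, 4.5]
gripper_width: 11.5
finger_force: 30.4
```

```bash
python3 -c "from h import *;tq()"
```

```text
t 23.62 bar ang -143.9 r 36.0 yaw -145.3 F [-6.4 -1.7  4.5] M [-0.049  1.124  0.405] rxF -0.089 J6 -121 w 11.5
```

Call:
{"fn": "carry_out", "kwargs": {
  "series": [
    {"dx": -0.0045,"dy": 0.112,"dz": 0,"spin": 1},
    {"dx": -0.0045,"dy": 0.112,"dz": 0,"spin": 1},
    {"dx": -0.0045,"dy": 0.112,"dz": 0,"spin": 1}
  ]
}}

```text
clock: 24.0
position: [551.0, 156.3, 237.4]
eef_rot: [180.0, -0.2, -159.1]
contact_force: [-7.4, -0.7, 4.2]
gripper_width: 11.4
finger_force: 30.3
```

```bash
python3 -c "from h import *;tq()"
```

```text
t 24.0 bar ang -157.7 r 36.1 yaw -159.1 F [-7.4 -0.7  4.2] M [-0.019  1.264  0.414] rxF -0.077 J6 -106 w 11.4
```

Call:
{"fn": "carry_out", "kwargs": {
  "series": [
    {"dx": -0.0045,"dy": 0.112,"dz": 0,"spin": 1},
    {"dx": -0.0045,"dy": 0.112,"dz": 0,"spin": 1},
    {"dx": -0.0045,"dy": 0.112,"dz": 0,"spin": 1}
  ]
}}

```text
clock: 24.38
position: [548.7, 164.6, 237.4]
eef_rot: [180.0, -0.2, -172.8]
contact_force: [-9.6, 0.0, 4.1]
gripper_width: 11.8
finger_force: 30.3
```

```bash
python3 -c "from h import *;tq()"
```

```text
t 24.38 bar ang -171.5 r 36.1 yaw -172.8 F [-9.6  0.   4.1] M [0.065 1.41  0.336] rxF -0.052 J6 -92 w 11.8
```

Call:
{"fn": "carry_out", "kwargs": {
  "series": [
    {"dx": -0.0045,"dy": 0.112,"dz": 0,"spin": 1},
    {"dx": -0.0045,"dy": 0.112,"dz": 0,"spin": 1},
    {"dx": -0.0045,"dy": 0.112,"dz": 0,"spin": 1}
  ]
}}

```text
clock: 24.75
position: [548.4, 173.3, 237.4]
eef_rot: [-180.0, -0.2, 173.5]
contact_force: [-9.7, 0.3, 5.2]
gripper_width: 11.4
finger_force: 30.3
```

```bash
cat >> h.py <<'E'
def plate():
    q=np.radians(12.1); zs=[]
    for i in range(3):
        p,d=capture("side"); W=cloud("side",d); dx,dy=W[...,0]-584.3,W[...,1]-169.8
        px=dx*np.cos(q)+dy*np.sin(q); py=-dx*np.sin(q)+dy*np.cos(q); z=W[...,2]
        zs.append(z[(abs(px)<32)&(abs(py)<34)&(z>60)&(z<95)])
    print(np.histogram(np.concatenate(zs),30,(62,92))[0])
E
python3 -c "from h import *;tq();plate()"
```

```text
t 24.75 bar ang 174.8 r 36.2 yaw 173.5 F [-9.7  0.3  5.2] M [0.175 1.536 0.384] rxF 0.021 J6 -77 w 11.4
[13 22 20 29 52 39 27 19 18 21 22 20 30 47 73 44 14  6  6  7  6  4  1  0
  0  0  0  0  0  0]
```

Call:
{"fn": "carry_out", "kwargs": {
  "series": [
    {"dx": -0.0045,"dy": 0.112,"dz": 0,"spin": 1},
    {"dx": -0.0045,"dy": 0.112,"dz": 0,"spin": 1}
  ]
}}

```text
clock: 25.15
position: [549.3, 179.0, 237.3]
eef_rot: [-179.9, -0.3, 164.3]
contact_force: [-9.5, 1.1, 5.2]
gripper_width: 11.8
finger_force: 30.3
```

```bash
python3 -c "from h import *;tq()"
```

```text
t 25.15 bar ang 165.6 r 36.2 yaw 164.3 F [-9.5  1.1  5.2] M [0.385 1.568 0.367] rxF 0.046 J6 -67 w 11.8
```

```bash
python3 - <<'E'
from h import *
q=np.radians(12.1)
def f(d):
    W=cloud("side",d); dx,dy=W[...,0]-584.3,W[...,1]-169.8
    px=dx*np.cos(q)+dy*np.sin(q); py=-dx*np.sin(q)+dy*np.cos(q); z=W[...,2]
    for lo,hi,n in((73,86,"plate"),(63,70,"flask")):
        k=(abs(px)<32)&(abs(py)<34)&(z>lo)&(z<hi); h,e=np.histogram(z[k],int((hi-lo)*2),(lo,hi)); i=h.argmax(); c=e[i]+.25
        kk=k&(abs(z-c)<1.5); print(n,kk.sum(),"z",round(z[kk].mean(),2),"px",np.percentile(px[kk],[5,95]).round(),h)
f(np.load("side0.npz")["d"]); print(); f(np.median([capture("side")[1] for _ in range(4)],0)); tq()
E
```

```text
plate 46 z 79.8 px [-27.  13.] [ 4  1  4  2  3  5  4  5  5  6  7  8  3 11 11  4  6  2  2  3  1  0  0  0
  1  0]
flask 4 z 69.4 px [-25. -10.] [0 0 0 0 0 0 0 0 0 0 1 0 0 3]

plate 62 z 76.43 px [-26.  24.] [ 2  4  4  1  6 16 10 18 11  2  2  2  1  0  0  0  3  1  1  0  2  0  0  0
  0  0]
flask 48 z 66.62 px [-31.  30.] [ 7  3  0  2  6  8  9 12 12  3  2  2  1  2]
t 25.35 bar ang 165.2 r 36.2 yaw 164.4 F [-8.7  3.4  5.4] M [0.471 1.484 0.268] rxF -0.039 J6 -67 w 12.0
```

Call:
{"fn": "carry_out", "kwargs": {
  "series": [
    {"dx": -0.0045,"dy": 0.112,"dz": 0,"spin": 1},
    {"dx": -0.0045,"dy": 0.112,"dz": 0,"spin": 1}
  ]
}}

```text
clock: 25.6
position: [551.2, 184.5, 237.3]
eef_rot: [-179.9, -0.3, 155.1]
contact_force: [-10.4, 1.9, 5.9]
gripper_width: 11.6
finger_force: 30.3
```

```bash
python3 -c "from h import *;tq()"
```

```text
t 25.6 bar ang 156.5 r 36.2 yaw 155.1 F [-10.4   1.9   5.9] M [0.344 1.567 0.335] rxF 0.087 J6 -58 w 11.6
```

The torque rise and the plate's drop (79.8 to 76.4 mm) both put first touch at about 1.05 rad, so my target is about 2.15 rad. The handle is at 1.83 rad now, so four more rows.

Call:
{"fn": "carry_out", "kwargs": {
  "series": [
    {"dx": -0.0045,"dy": 0.112,"dz": 0,"spin": 1},
    {"dx": -0.0045,"dy": 0.112,"dz": 0,"spin": 1}
  ]
}}

```text
clock: 25.85
position: [553.9, 189.6, 237.4]
eef_rot: [-179.9, -0.3, 146.0]
contact_force: [-10.2, 3.2, 6.4]
gripper_width: 11.9
finger_force: 30.3
```

```bash
python3 -c "from h import *;tq()"
```

```text
t 25.85 bar ang 147.3 r 36.3 yaw 146.0 F [-10.2   3.2   6.4] M [0.493 1.589 0.297] rxF 0.104 J6 -48 w 11.9
```

Call:
{"fn": "carry_out", "kwargs": {
  "series": [
    {"dx": -0.0045,"dy": 0.112,"dz": 0,"spin": 1},
    {"dx": -0.0045,"dy": 0.112,"dz": 0,"spin": 1}
  ]
}}

```text
clock: 26.1
position: [557.4, 194.2, 237.4]
eef_rot: [-179.9, -0.3, 136.8]
contact_force: [-10.0, 3.5, 5.3]
gripper_width: 11.7
finger_force: 30.2
```

```bash
python3 -c "from h import *;tq()"
```

```text
t 26.1 bar ang 138.1 r 36.3 yaw 136.8 F [-10.    3.5   5.3] M [0.655 1.596 0.297] rxF 0.146 J6 -39 w 11.7
```

The torque is up from about 0.30 to 0.44 N m, with the handle about 1.05 rad past first touch. I'll let go and retreat.

Call:
{"fn": "carry_out", "kwargs": {
  "series": [
    {"dx": 0,"dy": 0,"dz": 0,"spin": 0},
    {"dx": 0,"dy": 0,"dz": 0,"spin": 0},
    {"dx": 0,"dy": 0,"dz": 0,"spin": 0},
    {"dx": 0,"dy": 0,"dz": 0,"spin": 0},
    {"dx": 0,"dy": 0,"dz": -0.5,"spin": 0},
    {"dx": 0,"dy": 0,"dz": -1,"spin": 0},
    {"dx": 0,"dy": 0,"dz": -1,"spin": 0},
    {"dx": 0,"dy": 0,"dz": -1,"spin": 0},
    {"dx": 0,"dy": 0,"dz": -1,"spin": 0},
    {"dx": 0,"dy": 0,"dz": 0,"spin": 0}
  ],
  "hand": 0.7
}}

```text
clock: 27.35
position: [560.5, 193.0, 353.0]
eef_rot: [179.7, 0.2, 136.9]
contact_force: [-0.3, 0.3, 0.1]
gripper_width: 64.9
finger_force: 0.0
```

```bash
python3 - <<'E'
from h import *
tq()
p,d=capture("side"); cv2.imwrite('pics/s5.png',cv2.resize(p[:,:,::-1],None,fx=1.5,fy=1.5))
W=cloud("side",d); dx,dy=W[...,0]-584.3,W[...,1]-169.8; z=W[...,2]
b=(np.hypot(dx,dy)<80)&(z>160)&(z<190); print("bar",rect(W[b]))
q=np.radians(12.1); px=dx*np.cos(q)+dy*np.sin(q); py=-dx*np.sin(q)+dy*np.cos(q); hsv=cv2.cvtColor(p,cv2.COLOR_RGB2HSV)
y=(abs(hsv[...,0].astype(int)-22)<8)&(hsv[...,1]>100)&(abs(px)<90)&(abs(py)<60)&(z>30)&(z<75)
print(np.percentile(px[y],[1,99]))
E
```

```text
t 27.35 bar ang 136.1 r 33.2 yaw 136.9 F [-0.3  0.3  0.1] M [-0.013 -0.035  0.026] rxF -0.002 J6 -39 w 64.9
bar [585.  167.6 121.3  17.1 -40.5]
[-64.4586363   62.55911843]
```

View pics/s5.png

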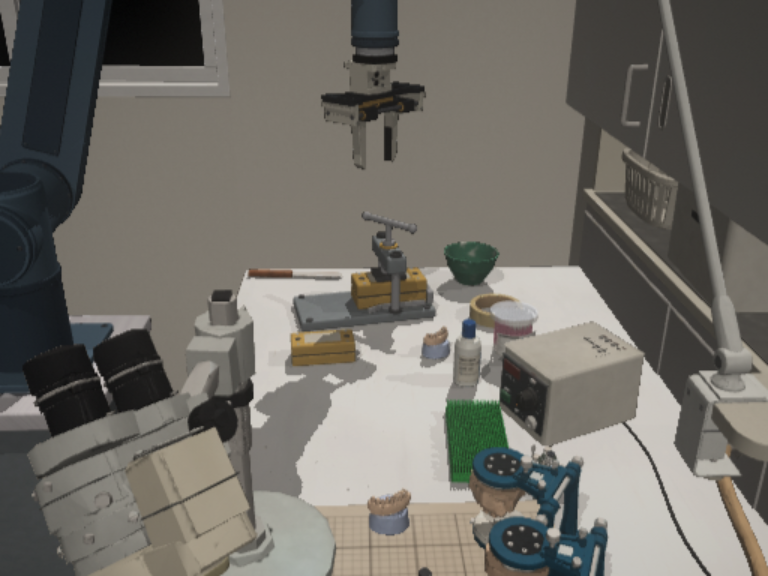

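The flask sits home under the plate at about (388,288). The bar has turned 121° (2.1 rad), the gripper is clear, and the other things are where they were. Handing in.

```bash
python3 -c "
from cell import sign_off
print(sign_off())"
```

```text
the job is handed in; nothing more can be done
None
```

The large brass flask is home against the back stop and clamped, with the T-handle turned about 1 rad (a sixth of a turn) past first touch; the gripper is clear, nothing else was moved, and the job was handed in at about 27 s.

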